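# Make up the pair of ball-mill jars

### The arm

A 7-joint arm with a two-finger parallel gripper is mounted at the origin on a cart in front of the work surface, level with it; the furniture and walls round the work are solid. World frame = base frame: x ahead of the robot, y to its left, z up, the work surface at z = 0. Lengths are in mm, angles in rad, forces in N, time in s.
With the tool pointing down it reaches from about 400 to 850 mm from the base axis. Payload 4.5 kg.
Tool frame: the origin (TCP) lies between the finger pads; the fingertips stand finger_overhang ahead of it and the grasp point (between the pads) is the TCP (finger_overhang is the distance from the TCP to the fingertips, in mm); z points along the fingers, y is the line along which they close (so a half turn about z gives the same grasp; the last joint's range is limited). The gripper opens to 85 mm and grips with 20 to 120 N. Pads are 22 mm wide; open, the fingers measure 114 mm over their backs; the gripper's body (76 mm by 85 mm) begins 54 mm behind the grasp point. The pads swing forward as they close: fully open they stand 13 mm farther back than shut.
Start: joints at [1.136, 0.689, -0.195, 1.565, 0.157, 0.902, -0.215], TCP at [282.416, -557.579, 250.317] pointing down, gripper open.
Joint ranges: [-3.01, 3.01], [-0.46, 2.08], [-1.47, 1.51], [0.13, 2.56], [-1, 4.14], [0.04, 2.09], [-2.66, 2.66]. Speed limits (rad/s): [2.57, 2.57, 3.14, 3.14, 3.14, 3.14, 3.14].

### API

Orientations are given as a unit quaternion [x, y, z, w].
In Python, from plant import observe, capture, close_job, find_in, finger_overhang gives the robot as it stands. The module is installed in compiled form; this text tells all that it offers.
- The arm moves only by the tool play_rows, never from a script. Its argument "series" is a list of rows, each a list of 2 entries, a list of its own where there are three numbers: the shift along the world's x, y, z each as a share of 800 mm, from -1 to 1, then the turn about the world's z as a share of 360 degrees, from -1 to 1. A call has 1 to 12 rows; each row is the pose to reach, as a shift and turn from the pose commanded when the call began, turning the shorter way round; what a row does not reach only later rows make up. A row lasts 1/12 s, in which the tool goes at most 41.7 mm and 7.16 degrees, less where a joint would pass 70% of its speed; a pose out of reach is approached as far as the arm can. A call with a number of a shift or a turn outside -1 to 1 is refused whole. A call with a gripper value outside its range is refused whole. "jaw" is the opening, from 0 (shut) to 1 (fully open), set as the call begins (left out, the last holds). The fingers move at their own pace and stop on an object; "grip_force" is the grip in N (left out, the last holds). Time passes only in rows, so rows that repeat a pose let the fingers close. It gives the time, the measured TCP pose, the force, the opening and the grip force at its end, in the units of the state.
- observe(): the state, without advancing time (a new reading comes with each control period).
- capture(name): name is "scene" or "side" or "wrist"; returns a dict with "frame" (400x640x3 uint8, red, green, blue), "vertical_fov" (degrees; the focal length in pixels is half the picture's height over the tangent of half this angle, whatever the lens; pixels are square), "cx", "cy" (the principal point, pixels), "rvec" (rotation vector, rad) and "tvec" (3), from world to camera coordinates, as OpenCV has them; the wrist camera has in their place "hand_eye" (4x4, takes a point from camera to tool coordinates, whose origin is the TCP and whose axes are the flange's). Camera axes: x right, y down, z forward; pixel columns grow to the right and rows downward; lengths in mm; the calibration is good to about 2 mm. A picture is of the moment at which its call begins: read the wrist's pose just before it. There is no depth.
- close_job(): hands the job in; it is judged then, once.
Trained networks look in a picture, given as the dict that the camera call returned (one of the last four; its "shot" number tells which), for a name from the list of things; names that differ only in an ending like _2 or _b are one class to them, and where a whole thing is asked for, a point or a joint stands for the part that bears it (a point fixed in the world has none). Each returns a list of dicts, best first, with "p" (0 to 1); they miss things now and then, are a little off and sometimes report something else, mostly with a low value. They report only what shows in the picture. A call takes as long as a camera call. They do not tell look-alikes from the thing itself.
- find_in(target, picture): "bbox" ([left, top, right, bottom] in pixels, round what is visible of it).
The state is a dict: "clock": time; "q": joint angles; "joint_velocities": joint speeds; "joint_efforts": joint torques, N m; "tool_pos": TCP position; "tool_rot": TCP orientation; "wrist_force": force on the tool from outside, world axes, zero at the start; "wrist_torque": the same for the moment, N m; "gripper_width": finger opening in mm; "finger_force": force on a finger pad.
Only numpy, scipy, OpenCV 4.12 (cv2) and the standard library are available. Lean on these libraries where they do the work, as an engineer would, in place of code of your own. Each camera call takes 0.05 s, during which the arm holds its last target. There are 200 camera calls.

### The job

A mill run needs two jars with one grinding ball in each: first lower the loose ball gently into the open jar without dropping it, because the heavy carbide chips. Then find which of the two closed jars already has its ball inside by lifting each in turn and feeling the weight; set the lighter one back home in the white rack, and bring the heavier one over the empty place of the metal carrier. Finish while holding it there in the gripper, upright, still and about 10 cm above the bench, so that I can wipe its foot before it goes in.

Things in the scene. Friction and masses are not known exactly. Their poses are not given: they have to be found in the camera images.
- ball: loose grinding ball: dark grey polished tungsten carbide, 40 mm across, about 0.48 kg. It lies in a fixed tan cork ring (70 mm outside, 28 mm hole, 12 mm high), centre 26 mm above the bench. Its axes turn as it rolls; for its position use point ball_center
- ball_center (a point): the centre of the grinding ball
- open_jar: open grinding jar, no lid: grey plastic, loose, 0.4 kg, 106 mm across outside, 92 mm inside, 62 mm high, flat inner floor 6 mm above its underside. Origin: centre of underside, z up. Stands in the metal carrier and stays there; its own lid, like those of the closed jars, lies on the bench
- jar_1: closed jar in the rack: grey round body 106 mm across, 62 mm high, foot bevelled 6 mm; fixed blue lid, top at 76 mm; on it a round black grip 40 mm across, from 76 to 108 mm above the underside, to take from above. Origin: centre of underside, z up. Looks just like the other closed jar; either may hold the ball. Empty 0.3 to 0.45 kg; with ball at least 0.35 kg more, under 1 kg
- jar_2: closed jar in the rack: grey round body 106 mm across, 62 mm high, foot bevelled 6 mm; fixed blue lid, top at 76 mm; on it a round black grip 40 mm across, from 76 to 108 mm above the underside, to take from above. Origin: centre of underside, z up. Looks just like the other closed jar; either may hold the ball. Empty 0.3 to 0.45 kg; with ball at least 0.35 kg more, under 1 kg
- carrier: the mill's jar carrier, fixed: dark steel plate 130 x 272 mm with two round steel cups at y = +70 and -70 mm in its frame and a low steel bow between them, 64 mm high. The +y cup holds the open jar, the -y cup is empty. Cup floor 18 mm, rim 32 mm above the bench, 112 mm inside, 124 mm outside. Origin: centre of underside, z up
- empty_place (a point): centre of the cup floor of the carrier's empty place, 18 mm above the bench
- rack: the white plastic jar rack, fixed: plate 130 x 272 mm with two round white cups at y = +70 and -70 mm in its frame, each with a closed jar at the start. Cup floor 18 mm, rim 32 mm above the bench, 112 mm inside, 124 mm outside. Origin: centre of underside, z up
- rack_place_a (a point): centre of the cup floor of the rack's place at its +y end, 18 mm above the bench; a jar that is home stands here or at place b with its origin at this point, 3 mm of play all round
- rack_place_b (a point): the same for the place at the rack's -y end
Mind the look-alikes: they are no part of the job. Leave any red or yellow look-alike of the ball alone.

How it is judged:
By the outcome, as a careful person would: the job done as asked, in the order asked, and still so for the second after the job is handed in, while the arm keeps its last pose, push and grip.
It also fails if it takes over 72 s, if anything falls off the work surface, if the arm or the gripper's body presses on something with over 40 N, if the wrist force passes 120 N, or if a joint passes its speed limit or range.

## Working session

There is one attempt and no reset: what is moved stays moved. The work goes in short steps, Python scripts to look and compute and a tool call to move; the robot and the scene stay as the last step left them, time stands still between calls to the robot, and variables do not carry over. Pictures are saved under pics/ and viewed, at most 10 in all, crops included, and the job is handed in when it is done.

Besides the shell and the picture viewer there is one more tool, called after "Call:" as a command line: name --argument value ..., lists and objects as JSON in quotes. play_rows: Moves the arm, as the interface text tells. Shift numbers are shares of 800 mm and turn numbers shares of 360 degrees, none past 1 either way. Its arguments: {"type":"object","properties":{"series":{"type":"array"},"jaw":{"type":"number"},"grip_force":{"type":"number"}},"required":["series"]}

```bash
mkdir -p pics; cat > h.py <<'E'
import numpy as np,cv2
from plant import *
from scipy.spatial.transform import Rotation as R
def cam(d,st=None):
    f=200/np.tan(np.radians(d["vertical_fov"])/2)
    K=np.array([[f,0,d["cx"]],[0,f,d["cy"]],[0,0,1]])
    if "rvec" in d:
        Rw=cv2.Rodrigues(np.array(d["rvec"],float))[0]; t=np.array(d["tvec"],float).ravel()
    else:
        st=st or observe(); T=np.eye(4);T[:3,:3]=R.from_quat(st["tool_rot"]).as_matrix();T[:3,3]=st["tool_pos"]
        M=np.linalg.inv(T@np.array(d["hand_eye"])); Rw,t=M[:3,:3],M[:3,3]
    return K,Rw,t
def ray(c,u,v):
    K,Rw,t=c; d=Rw.T@np.linalg.inv(K)@np.array([u,v,1.]); return -Rw.T@t,d
def onz(c,u,v,z):
    o,d=ray(c,u,v); return o+d*(z-o[2])/d[2]
def proj(c,p):
    K,Rw,t=c; q=K@(Rw@np.asarray(p,float)+t); return q[:2]/q[2]
def save(n,im): cv2.imwrite("pics/"+n+".png",im[:,:,::-1])
E
python3 - <<'E'
from h import *
s=observe();print({k:np.round(v,3).tolist() for k,v in s.items()}, finger_overhang)
ims=[]
for n in("scene","side","wrist"):
    st=observe();d=capture(n);c=cam(d,st);save(n+"0",d["frame"])
    print(n,"cam",np.round(ray(c,0,0)[0]),d["vertical_fov"])
    for t in("ball","open_jar","jar_1","carrier","rack"):
        for r in find_in(t,d)[:4]: print(t,round(r["p"],2),np.round(r["bbox"]).tolist())
E
```

```text
{'clock': 0.0, 'q': [1.136, 0.69, -0.194, 1.566, 0.157, 0.902, -0.215], 'joint_velocities': [-0.002, 0.001, 0.001, -0.0, 0.001, 0.001, 0.0], 'joint_efforts': [-0.001, -53.962, -1.267, -15.855, 0.009, 0.009, 0.0], 'tool_pos': [282.059, -557.042, 249.461], 'tool_rot': [0.973, 0.232, -0.0, -0.001], 'wrist_force': [-0.085, 0.868, -0.122], 'wrist_torque': [-0.005, 0.017, -0.031], 'finger_force': 0.0, 'gripper_width': 85.641} 19.0
scene cam [-197.  750.  788.] 51.17822427630108
ball 0.7 [325.0, 209.0, 336.0, 223.0]
ball 0.63 [306.0, 191.0, 322.0, 202.0]
ball 0.46 [290.0, 205.0, 304.0, 215.0]
open_jar 0.88 [217.0, 236.0, 264.0, 278.0]
jar_1 0.89 [364.0, 160.0, 396.0, 196.0]
jar_1 0.64 [391.0, 146.0, 428.0, 183.0]
carrier 0.92 [209.0, 228.0, 317.0, 292.0]
rack 0.89 [351.0, 176.0, 431.0, 212.0]
side cam [241. 781. 553.] 51.954179302579284
ball 0.64 [291.0, 190.0, 308.0, 207.0]
ball 0.58 [362.0, 132.0, 402.0, 176.0]
ball 0.5 [338.0, 192.0, 354.0, 211.0]
ball 0.49 [302.0, 177.0, 316.0, 190.0]
open_jar 0.67 [240.0, 241.0, 303.0, 307.0]
jar_1 0.82 [360.0, 133.0, 404.0, 174.0]
carrier 0.68 [224.0, 226.0, 355.0, 333.0]
rack 0.87 [347.0, 142.0, 424.0, 186.0]
wrist cam [ 350. -523.  374.] 68.34164098976471
rack 0.78 [227.0, 0.0, 264.0, 16.0]
```

```bash
python3 - <<'E'
import cv2,numpy as np
a=cv2.imread("pics/scene0.png")[110:310,190:450]
b=cv2.imread("pics/side0.png")[110:350,200:440]
cv2.imwrite("pics/crops.png",np.vstack([cv2.resize(a,(400,300)),cv2.resize(b,(400,300))]) if 0 else np.hstack([cv2.resize(a,(400,308)),cv2.resize(b,(400,400))[:308]]))
cv2.imwrite("pics/sc.png",cv2.resize(a,(780,600),interpolation=cv2.INTER_CUBIC))
E
```

```text
(no output)
```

View pics/sc.png

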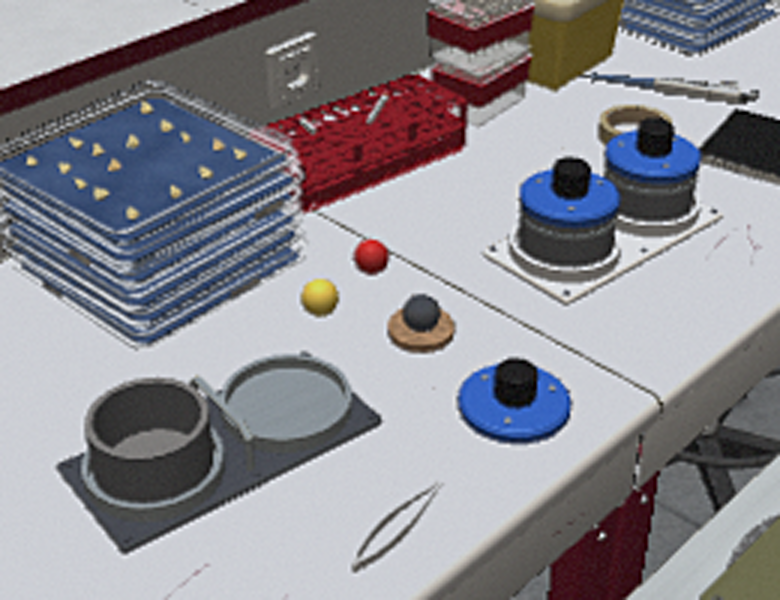

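View pics/side0.png

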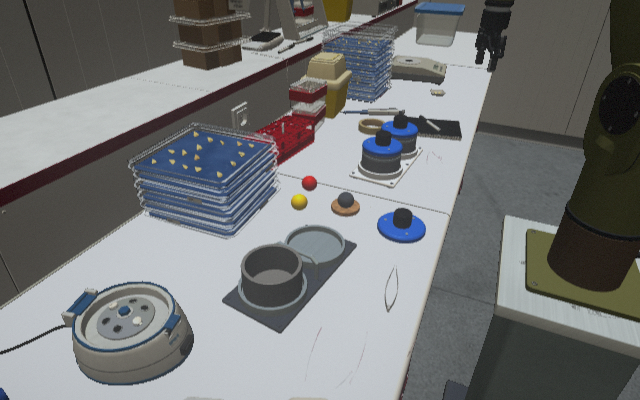

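The dark grey ball in the tan cork ring is at scene (330,214) and side (346,200). The red ball, at scene (314,195), and the yellow one, at (297,209), are look-alikes with no cork ring. The enlarged crop confirms that the grey one is the target. The open jar is in the carrier, left of the empty cup. Both closed jars are in the white rack.

```bash
python3 - <<'E'
from h import *
C={}
for n in("scene","side"):
    C[n]=cam(capture(n))
S=lambda x,y:(190+x/3,110+y/3)
pts={"ball":(S(421,313),26,(346,200)),
"empty cup rim ctr":(S(287,397),32,(314,243)),"openjar top ctr":(S(147,420),80,(271,263)),
"jarNear griptop":(S(572,168),126,(383,136)),"jarFar griptop":(S(656,128),126,(400,117)),
"lid grip":(S(516,370),40,(402,213)),"carr cornerL":(S(58,467),5,(224,298)),"cornNear":(S(126,550),5,(270,330)),"cornR":(S(381,420),5,(356,243)),
"rackL":(S(485,253),5,(0,0)),"rackNear":(S(567,302),5,(0,0)),"rackR":(S(720,213),5,(0,0)),"petritop":(S(150,345),0,(236,234))}
for k,(a,z,b) in pts.items():
    print(k,np.round(onz(C["scene"],*a,z)),np.round(onz(C["side"],*b,z)))
E
```

```text
ball [505. -10.  26.] [505.  -9.  26.]
empty cup rim ctr [498. 179.  32.] [504. 180.  32.]
openjar top ctr [517. 318.  80.] [524. 317.  80.]
jarNear griptop [ 475. -211.  126.] [ 476. -191.  126.]
jarFar griptop [ 463. -349.  126.] [ 470. -346.  126.]
lid grip [365.   7.  40.] [366.   9.  40.]
carr cornerL [598. 367.   5.] [599. 360.   5.]
cornNear [472. 383.   5.] [489. 388.   5.]
cornR [435. 119.   5.] [436. 111.   5.]
rackL [ 550. -165.    5.] [ 4806. -1972.     5.]
rackNear [ 426. -154.    5.] [ 4806. -1972.     5.]
rackR [ 407. -424.    5.] [ 4806. -1972.     5.]
petritop [689. 198.   0.] [688. 188.   0.]
```

Call:
play_rows --series '[[[0.147, 0.322, 0.1], -0.0744], [[0.147, 0.322, 0.1], -0.0744], [[0.147, 0.322, 0.1], -0.0744], [[0.147, 0.322, 0.1], -0.0744], [[0.147, 0.322, 0.1], -0.0744], [[0.147, 0.322, 0.1], -0.0744], [[0.147, 0.322, 0.1], -0.0744], [[0.147, 0.322, 0.1], -0.0744], [[0.147, 0.322, 0.1], -0.0744], [[0.147, 0.322, 0.1], -0.0744], [[0.147, 0.322, 0.1], -0.0744], [[0.147, 0.322, 0.1], -0.0744]]' --jaw 1

```text
clock: 2.0
tool_pos: [398.8, -301.6, 329.9]
tool_rot: [1.0, -0.001, -0.001, 0.0]
wrist_force: [-0.8, -0.8, 0.2]
gripper_width: 85.0
finger_force: 0.0
```

```bash
python3 - <<'E'
from h import *
st=observe();d=capture("wrist");c=cam(d,st);save("w1",d["frame"])
print(np.round(st["tool_pos"],1),np.round(st["tool_rot"],3),np.round(ray(c,0,0)[0]))
for t in("jar_1","rack"):
    for r in find_in(t,d)[:4]: print(t,round(r["p"],2),np.round(r["bbox"]).tolist())
for p in [(475,-205,126),(466,-347,126)]: print(proj(c,p))
E
```

```text
[ 398.8 -301.6  329.9] [ 1.    -0.001 -0.001  0.   ] [ 475. -302.  453.]
jar_1 0.88 [202.0, 50.0, 302.0, 144.0]
jar_1 0.8 [322.0, 58.0, 412.0, 152.0]
rack 0.63 [211.0, 46.0, 412.0, 158.0]
[226.16606405 106.68359549]
[359.6463772  115.14896383]
```

View pics/w1.png

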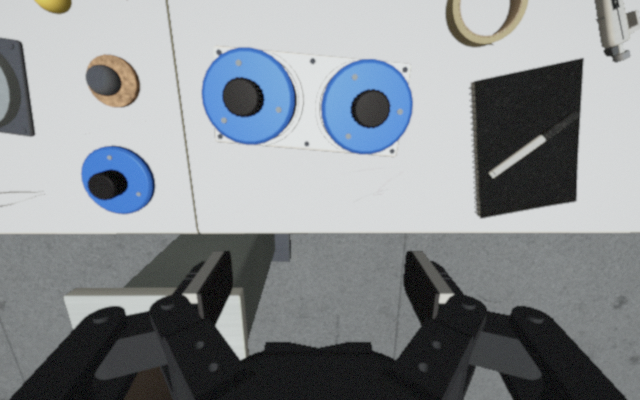

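The wrist view shows the jar lids at (249,96) and (366,106), with the grips at (242,97) and (371,109). The ball is at (102,80) in its ring, and the spare lid is at (118,180). I'll refine these positions.

```bash
cat >> h.py <<'E'
def blobs(m,amin):
    n,l,s,_=cv2.connectedComponentsWithStats(m.astype(np.uint8)); out=[]
    for i in range(1,n):
        if s[i,4]>=amin:
            pts=cv2.findContours((l==i).astype(np.uint8),0,1)[0][0]
            out.append((cv2.fitEllipse(cv2.convexHull(pts)),s[i,4]))
    return out
E
python3 - <<'E'
from h import *
st=observe();d=capture("wrist");c=cam(d,st);f=d["frame"].astype(int)
m=(f[...,2]>f[...,0]+70)
for e,a in blobs(m,400): print("blue",np.round(e[0],1),np.round(e[1],1),np.round(onz(c,*e[0],90),1))
sat=f.max(2)-f.min(2)
m=((f.max(2)<62)&(sat<25)); m[165:]=0; m[:,440:]=0; m[:,:165]=0
for e,a in blobs(m,150): print("black",np.round(e[0],1),np.round(e[1],1),a,np.round(onz(c,*e[0],110),1))
for r in find_in("ball",d)[:3]: b=r["bbox"];print(r["p"],np.round(b),np.round(onz(c,(b[0]+b[2])/2,(b[1]+b[3])/2,26),1))
# rack screws
for p in [(219,49),(407,69),(218,138),(394,153),(312,60),(306,143)]: print(np.round(onz(c,*p,8)))
E
```

```text
blue [248.6  95.9] [89.9 97.9] [ 487.4 -220.7   90. ]
blue [367.1 106.7] [89.1 95. ] [ 475.3 -359.6   90. ]
blue [117.6 179.6] [62.2 75.2] [387.5 -47.8  90. ]
black [243.5  97.2] [35.6 39.9] 614 [ 485.4 -219.5  110. ]
black [370.8 108.7] [35.2 37.2] 490 [ 473.1 -360.6  110. ]
0.92 [ 85.  68. 122.  95.] [508.4 -11.6  26. ]
0.71 [34.  0. 72. 14.] [596.3  33.1  26. ]
[ 551. -167.    8.]
[ 525. -426.    8.]
[ 431. -153.    8.]
[ 408. -417.    8.]
[ 537. -294.    8.]
[ 423. -284.    8.]
```

Call:
play_rows --series '[[[0.04, 0.361, -0.188], 0], [[0.04, 0.361, -0.188], 0], [[0.04, 0.361, -0.188], 0], [[0.04, 0.361, -0.188], 0], [[0.04, 0.361, -0.188], 0], [[0.04, 0.361, -0.188], 0], [[0.04, 0.361, -0.188], 0], [[0.04, 0.361, -0.188], 0], [[0.04, 0.361, -0.188], 0], [[0.04, 0.361, -0.188], 0], [[0.04, 0.361, -0.188], 0]]'

```text
clock: 3.17
tool_pos: [432.1, -11.8, 179.9]
tool_rot: [1.0, 0.001, -0.0, 0.0]
wrist_force: [-0.0, -0.7, 0.5]
gripper_width: 85.4
finger_force: 0.0
```

```bash
python3 - <<'E'
from h import *
st=observe();d=capture("wrist");c=cam(d,st);save("w2",d["frame"]);f=d["frame"].astype(int)
print(np.round(st["tool_pos"],1),np.round(st["tool_rot"],3))
for r in find_in("ball",d)[:3]: b=r["bbox"];print(r["p"],np.round(b),np.round(onz(c,(b[0]+b[2])/2,(b[1]+b[3])/2,26),1))
m=((f[...,0]>f[...,2]+30)&(f[...,0]-f[...,1]<100))
for e,a in blobs(m,300): print("tan",np.round(e[0],1),np.round(e[1],1),np.round(onz(c,*e[0],8),1))
for t in("open_jar","carrier"):
    for r in find_in(t,d)[:4]: print(t,round(r["p"],2),np.round(r["bbox"]).tolist())
E
```

```text
[432.1 -11.8 179.9] [ 1.     0.001 -0.     0.   ]
0.95 [297.  86. 338. 128.] [508.  -12.2  26. ]
tan [318.4 103.9] [71.8 75.5] [510.8 -12.8   8. ]
open_jar 0.66 [0.0, 73.0, 9.0, 128.0]
open_jar 0.34 [447.0, 54.0, 640.0, 209.0]
```

View pics/w2.png

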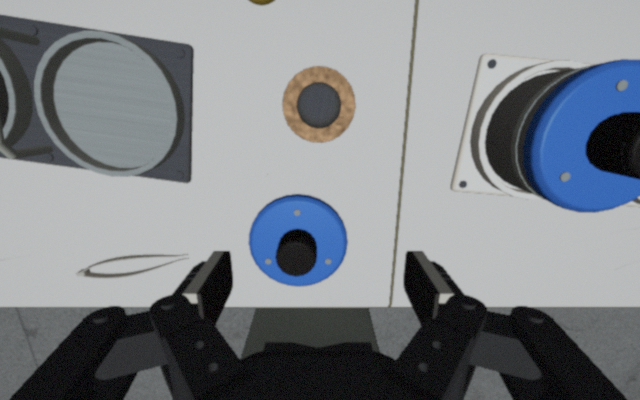

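The ball is at (318,107), almost straight below the camera, which puts it at about (508.5, -12.3). I'll go over it, descend and grip.

Call:
play_rows --series '[[[0.048, -0.001, 0], 0], [[0.0956, -0.001, -0.03], 0], [[0.0956, -0.001, -0.08], 0], [[0.0956, -0.001, -0.12], 0], [[0.0956, -0.001, -0.155], 0], [[0.0956, -0.001, -0.175], 0], [[0.0956, -0.001, -0.1837], 0], [[0.0956, -0.001, -0.1837], 0], [[0.0956, -0.001, -0.1837], 0]]'

```text
clock: 4.12
tool_pos: [508.9, -12.6, 33.6]
tool_rot: [1.0, 0.0, 0.0, 0.0]
wrist_force: [0.5, 0.9, -0.3]
gripper_width: 85.4
finger_force: 0.0
```

Call:
play_rows --series '[[[0, 0, 0], 0], [[0, 0, 0], 0], [[0, 0, 0], 0], [[0, 0, 0], 0], [[0, 0, 0], 0], [[0, 0, 0], 0], [[0, 0, 0], 0], [[0, 0, 0], 0], [[0, 0, 0], 0], [[0, 0, 0], 0]]' --jaw 0 --grip_force 60

```text
clock: 4.95
tool_pos: [509.1, -12.3, 34.1]
tool_rot: [1.0, 0.001, 0.001, 0.0]
wrist_force: [-0.7, -0.9, 7.8]
gripper_width: 37.6
finger_force: 59.1
```

Call:
play_rows --series '[[[0, 0, 0.002], 0], [[0, 0, 0.004], 0], [[0, 0, 0.006], 0], [[0, 0, 0.006], 0], [[0, 0, 0.006], 0], [[0, 0, 0.006], 0]]'

```text
clock: 5.45
tool_pos: [508.3, -11.9, 37.6]
tool_rot: [1.0, 0.001, -0.0, 0.0]
wrist_force: [-0.5, -0.7, -4.9]
gripper_width: 37.3
finger_force: 60.5
```

```bash
python3 - <<'E'
from h import *
st=observe();print({k:np.round(st[k],2) for k in("tool_pos","wrist_force","wrist_torque","gripper_width","finger_force")})
d=capture("wrist");save("w3",d["frame"])
cv2.imwrite("pics/w3c.png",cv2.resize(d["frame"][60:400,160:480,::-1],None,fx=1.7,fy=1.7))
E
```

```text
{'tool_pos': array([508.31, -11.9 ,  37.56]), 'wrist_force': array([-0.52, -0.68, -4.89]), 'wrist_torque': array([ 0.02, -0.02,  0.  ]), 'gripper_width': np.float64(37.33), 'finger_force': np.float64(60.46)}
```

View pics/w3c.png

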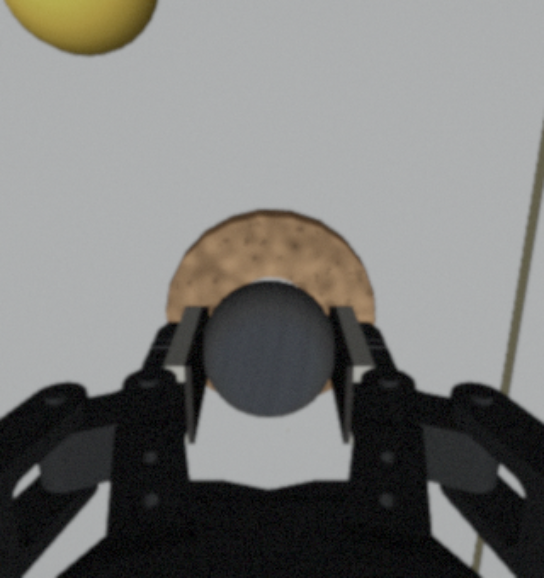

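The ball is held and lifted: it hangs between the pads and the force is -4.9 N, its full weight. Next I'll raise it and look at the carrier.

Call:
play_rows --series '[[[0, 0, 0.03], 0], [[0, 0, 0.07], 0], [[-0.01, 0.03, 0.12], 0], [[-0.03, 0.07, 0.16], 0], [[-0.05, 0.11, 0.2], 0], [[-0.065, 0.15, 0.2], 0], [[-0.075, 0.19, 0.2], 0], [[-0.08, 0.23, 0.2], 0], [[-0.085, 0.27, 0.2], 0], [[-0.085, 0.3, 0.2], 0], [[-0.085, 0.32, 0.2], 0], [[-0.085, 0.33, 0.2], 0]]'

```text
clock: 6.5
tool_pos: [439.5, 255.3, 197.5]
tool_rot: [1.0, 0.003, -0.0, -0.001]
wrist_force: [0.3, 0.1, -4.5]
gripper_width: 37.0
finger_force: 61.9
```

Call:
play_rows --series '[[[0, 0, 0], 0], [[0, 0, 0], 0], [[0, 0, 0], 0]]'

```text
clock: 6.75
tool_pos: [440.4, 249.7, 197.6]
tool_rot: [1.0, -0.001, -0.0, 0.001]
wrist_force: [-0.8, -0.3, -5.1]
gripper_width: 37.2
finger_force: 61.9
```

```bash
python3 - <<'E'
from h import *
st=observe();d=capture("wrist");c=cam(d,st);save("w4",d["frame"]);f=d["frame"].astype(int)
print({k:np.round(st[k],3) for k in("tool_pos","tool_rot","wrist_force","gripper_width")})
for t in("open_jar","carrier","ball"):
    for r in find_in(t,d)[:3]: print(t,round(r["p"],2),np.round(r["bbox"]).tolist())
for p in [(501,180,32),(519,318,80)]: print(proj(c,p))
E
```

```text
{'tool_pos': array([440.405, 249.664, 197.553]), 'tool_rot': array([ 1.   , -0.001, -0.   ,  0.001]), 'wrist_force': array([-0.801, -0.322, -5.14 ]), 'gripper_width': np.float64(37.183)}
open_jar 0.89 [167.0, 16.0, 307.0, 165.0]
carrier 0.81 [184.0, 13.0, 472.0, 187.0]
ball 0.9 [279.0, 228.0, 355.0, 305.0]
ball 0.62 [532.0, 0.0, 584.0, 20.0]
[389.98772464 123.48120399]
[229.15055027 103.38040194]
```

View pics/w4.png

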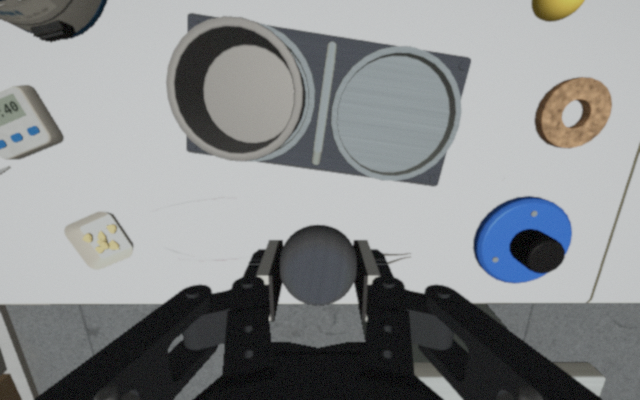

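The open jar's rim centre is at about (235,88) and the empty cup's rim centre at about (396,114). The ball is held between the pads at (317,266).

```bash
python3 - <<'E'
from h import *
st=observe();d=capture("wrist");c=cam(d,st)
print("jar",np.round(onz(c,235.5,88.5,80),1),"cup",np.round(onz(c,396.5,114,32),1),"f",c[0][0,0])
o=onz(c,235.5,88.5,80);e=onz(c,396.5,114,32)
print("dist",np.linalg.norm((o-e)[:2]),"yaw",np.degrees(np.arctan2(-(o-e)[0],(o-e)[1])))
p=np.array(st["tool_pos"])
for dx in(-6,0,6):
  for dz in(0,-4,-8,-12): print(dx,dz,np.round(proj(c,p+[dx,0,dz]),1))
cs=cam(capture("scene"));cv=cam(capture("side"))
# petri stack near top corner: scene/side triangulation
P=cv2.triangulatePoints(*[k[0]@np.c_[k[1],k[2]] for k in(cs,cv)],np.array([[190+135/3],[110+235/3]]),np.array([[232.],[190.]]));print("petri",(P[:3]/P[3]).ravel())
E
```

```text
jar [530.3 313.4  80. ] cup [510.1 175.7  32. ] f 294.613696628668
dist 139.225590975738 yaw -8.304530064376111
-6 0 [317.5 284.4]
-6 -4 [317.5 279.8]
-6 -8 [317.5 275.4]
-6 -12 [317.5 271.2]
0 0 [317.5 273.5]
0 -4 [317.5 269.1]
0 -8 [317.5 264.9]
0 -12 [317.4 260.9]
6 0 [317.5 262.3]
6 -4 [317.4 258.2]
6 -8 [317.4 254.2]
6 -12 [317.4 250.5]
petri [674.05178179 207.19607653 136.16841519]
```

Call:
play_rows --series '[[[0.03, 0.02, 0], 0], [[0.07, 0.05, -0.02], 0], [[0.1, 0.07, -0.04], 0], [[0.112, 0.08, -0.06], 0], [[0.112, 0.08, -0.07], 0], [[0.112, 0.08, -0.08], 0], [[0.112, 0.08, -0.08], 0], [[0.112, 0.08, -0.08], 0]]'

```text
clock: 7.77
tool_pos: [529.0, 314.9, 133.6]
tool_rot: [1.0, 0.0, -0.001, 0.001]
wrist_force: [0.9, -0.6, -4.6]
gripper_width: 37.1
finger_force: 61.8
```

```bash
python3 - <<'E'
from h import *
st=observe();d=capture("wrist");c=cam(d,st);save("w5",d["frame"])
print({k:np.round(st[k],3) for k in("tool_pos","tool_rot","wrist_force","gripper_width")})
d=capture("scene");cv2.imwrite("pics/s5c.png",cv2.resize(d["frame"][150:320,180:380,::-1],(520,442),interpolation=cv2.INTER_CUBIC))
a=cv2.imread("pics/w5.png");b=cv2.imread("pics/s5c.png")
cv2.imwrite("pics/m5.png",np.hstack([cv2.resize(a[:,130:470],(340,400)),cv2.resize(b,(460,400))]))
c2=cam(d);print("rim pts",[np.round(proj(c,[530+53*np.cos(t),313.5+53*np.sin(t),80])-[130,0]).tolist() for t in(0,1.57,-1.57)])
E
```

```text
{'tool_pos': array([528.965, 314.92 , 133.554]), 'tool_rot': array([ 1.   ,  0.   , -0.001,  0.001]), 'wrist_force': array([ 0.856, -0.551, -4.582]), 'gripper_width': np.float64(37.056)}
rim pts [[190.0, 145.0], [108.0, 227.0], [271.0, 227.0]]
```

View pics/m5.png

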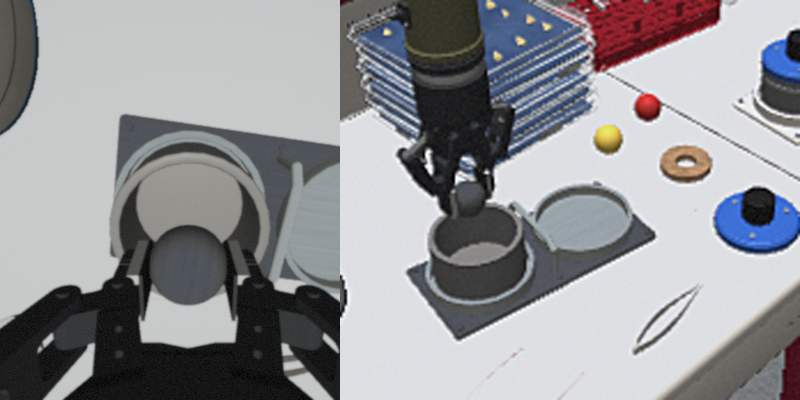

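The rim spans 109 to 269, so the gripper is centred in y. The rim's top edge is at about 152, so the jar is about 3 mm nearer than estimated. I'll lower the ball.

Call:
play_rows --series '[[[-0.003, 0, -0.02], 0], [[-0.003, 0, -0.04], 0], [[-0.003, 0, -0.06], 0], [[-0.003, 0, -0.075], 0], [[-0.003, 0, -0.085], 0], [[-0.003, 0, -0.092], 0], [[-0.003, 0, -0.096], 0], [[-0.003, 0, -0.098], 0], [[-0.003, 0, -0.098], 0], [[-0.003, 0, -0.098], 0]]'

```text
clock: 8.7
tool_pos: [528.1, 316.2, 55.9]
tool_rot: [1.0, 0.001, 0.0, -0.0]
wrist_force: [1.2, -0.5, -4.7]
gripper_width: 36.7
finger_force: 62.1
```

Call:
play_rows --series '[[[0, 0, -0.001], 0], [[0, 0, -0.002], 0], [[0, 0, -0.003], 0], [[0, 0, -0.003], 0], [[0, 0, -0.003], 0]]'

```text
clock: 9.12
tool_pos: [528.3, 316.5, 54.1]
tool_rot: [1.0, 0.001, 0.001, -0.001]
wrist_force: [-1.1, -0.2, 4.5]
gripper_width: 36.8
finger_force: 66.0
```

Call:
play_rows --series '[[[0, 0, -0.001], 0], [[0, 0, -0.002], 0], [[0, 0, -0.002], 0], [[0, 0, -0.002], 0]]'

```text
clock: 9.45
tool_pos: [528.6, 317.3, 53.7]
tool_rot: [1.0, 0.001, 0.001, -0.001]
wrist_force: [-3.4, -1.4, 14.5]
gripper_width: 37.4
finger_force: 69.4
```

The ball is on the floor. I'll ease off and open slightly.

Call:
play_rows --series '[[[0, 0, 0.001], 0], [[0, 0, 0.002], 0], [[0, 0, 0.002], 0], [[0, 0, 0.002], 0]]'

```text
clock: 9.78
tool_pos: [528.3, 316.6, 54.0]
tool_rot: [1.0, 0.001, 0.001, -0.001]
wrist_force: [-0.8, -1.7, 7.2]
gripper_width: 37.2
finger_force: 67.0
```

Call:
play_rows --series '[[[0, 0, 0], 0], [[0, 0, 0], 0], [[0, 0, 0], 0], [[0, 0, 0], 0], [[0, 0, 0], 0], [[0, 0, 0], 0], [[0, 0, 0], 0], [[0, 0, 0], 0]]' --jaw 0.6

```text
clock: 10.45
tool_pos: [528.1, 313.6, 54.3]
tool_rot: [1.0, -0.0, 0.0, 0.002]
wrist_force: [-3.7, -5.5, 14.2]
gripper_width: 51.2
finger_force: 14.0
```

Call:
play_rows --series '[[[0, 0, 0.004], 0], [[0, 0, 0.008], 0], [[0, 0, 0.01], 0], [[0, 0, 0.01], 0]]'

```text
clock: 10.78
tool_pos: [528.0, 316.6, 61.2]
tool_rot: [1.0, 0.001, 0.0, -0.0]
wrist_force: [-0.4, -0.6, -0.7]
gripper_width: 51.3
finger_force: 0.0
```

```bash
python3 - <<'E'
from h import *
st=observe();d=capture("wrist")
print({k:np.round(st[k],3) for k in("tool_pos","wrist_force","wrist_torque","gripper_width","finger_force")})
e=capture("side")
a=d["frame"][:,130:510];b=cv2.resize(e["frame"][170:350,210:380],(378,400),interpolation=cv2.INTER_CUBIC)
save("m6",np.hstack([a,b]))
E
```

```text
{'tool_pos': array([527.955, 316.56 ,  61.165]), 'wrist_force': array([-0.413, -0.553, -0.653]), 'wrist_torque': array([-0.016, -0.034, -0.036]), 'gripper_width': np.float64(51.305), 'finger_force': np.float64(0.0)}
```

View pics/m6.png

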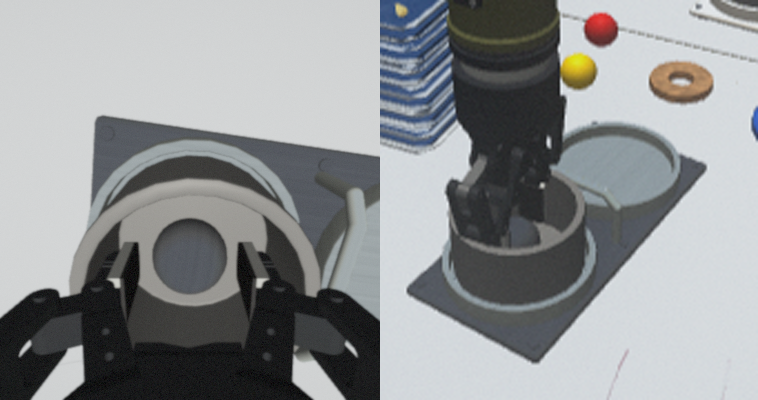

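The ball rests free on the jar floor at (190,255) in the wrist view. A finger link had brushed the rim, but the force is now zero. I'll rise straight up and go to the rack.

Call:
play_rows --series '[[[0, 0, 0.02], 0], [[0, 0, 0.06], 0], [[0, 0, 0.11], 0], [[0, 0, 0.16], 0], [[0, -0.03, 0.2], 0], [[-0.01, -0.08, 0.22], 0], [[-0.02, -0.13, 0.24], 0], [[-0.04, -0.18, 0.25], 0], [[-0.05, -0.23, 0.25], 0], [[-0.06, -0.28, 0.25], 0], [[-0.07, -0.33, 0.25], 0], [[-0.08, -0.38, 0.25], 0]]' --jaw 1

```text
clock: 11.88
tool_pos: [461.9, 12.9, 259.8]
tool_rot: [1.0, 0.001, -0.002, 0.0]
wrist_force: [1.2, 0.1, -8.7]
gripper_width: 66.2
finger_force: 63.7
```

Call:
play_rows --series '[[[-0.01, -0.05, 0], 0], [[-0.02, -0.1, 0], 0], [[-0.03, -0.15, 0], 0], [[-0.04, -0.2, 0], 0], [[-0.05, -0.25, 0], 0], [[-0.06, -0.3, 0], 0], [[-0.065, -0.34, 0], 0], [[-0.067, -0.37, 0], 0], [[-0.067, -0.375, 0], 0], [[-0.067, -0.375, 0], 0], [[-0.067, -0.375, 0], 0]]'

```text
clock: 12.8
tool_pos: [409.9, -284.1, 259.7]
tool_rot: [1.0, 0.001, -0.001, -0.001]
wrist_force: [0.0, 1.0, -7.9]
gripper_width: 66.6
finger_force: 63.8
```

```bash
python3 - <<'E'
from h import *
st=observe();d=capture("wrist");c=cam(d,st);save("w7",d["frame"]);f=d["frame"].astype(int)
print({k:np.round(st[k],3) for k in("tool_pos","tool_rot","wrist_force","gripper_width")})
m=(f[...,2]>f[...,0]+70)
for e,a in blobs(m,400): print("blue",np.round(e[0],1),np.round(e[1],1),[np.round(onz(c,*e[0],z),1)for z in(90,94)])
sat=f.max(2)-f.min(2)
m=((f.max(2)<62)&(sat<25)); m[230:]=0
for e,a in blobs(m,150): print("black",np.round(e[0],1),np.round(e[1],1),a,np.round(onz(c,*e[0],115),1))
E
```

```text
{'tool_pos': array([ 409.876, -284.083,  259.717]), 'tool_rot': array([ 1.   ,  0.001, -0.001, -0.001]), 'wrist_force': array([ 0.016,  1.003, -7.853]), 'gripper_width': np.float64(66.577)}
blue [250.8 103.9] [110.4 119.5] [array([ 488. , -220.4,   90. ]), array([ 488. , -221.3,   94. ])]
blue [396.5 117.1] [108.9 117.2] [array([ 476.1, -359.5,   90. ]), array([ 476.2, -358.4,   94. ])]
blue [ 98.2 198.5] [70.7 87.7] [array([393.8, -54.6,  90. ]), array([395.1, -57.8,  94. ])]
black [580.4 147. ] [153.4 198.2] 17200 [ 451.1 -521.3  115. ]
black [244.6 106.9] [46.  49.9] 1164 [ 485.4 -220.3  115. ]
black [403.5 121.5] [45.6 50. ] 1751 [ 473.3 -359.6  115. ]
black [ 85.7 205.3] [32.1 45.9] 1147 [394.8 -60.7 115. ]
black [385.8 216.8] [17.4 51.6] 266 [ 383.4 -350.2  115. ]
black [243.6 221.4] [15.  47.9] 242 [ 378.4 -211.5  115. ]
```

View pics/w7.png

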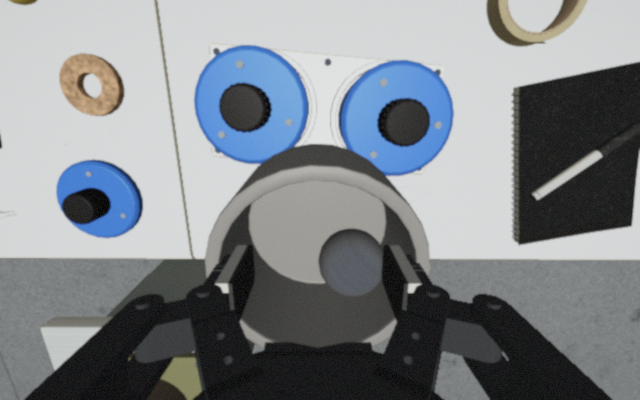

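The wrist view shows a mistake. I opened the jaw while the fingers were still inside the jar, so the spread fingers lifted it. The open jar is now in the gripper (rim 206 to 430) with the ball inside at (352,262). I'll carry it gently back to its cup along the same path. First I'll measure how it hangs.

```bash
python3 - <<'E'
from h import *
from scipy.optimize import least_squares
st=observe();d=capture("wrist");c=cam(d,st);f=d["frame"]
p=np.array(st["tool_pos"])
# outer rim left/right extremes & top points read from picture, refined by dark-wall/rim edges
g=cv2.cvtColor(f,cv2.COLOR_RGB2GRAY).astype(float)
obs=[]
for col in range(255,386,10):          # dark wall -> light rim going down (outer rim edge at far side)
    s=np.diff(cv2.GaussianBlur(g,(5,5),0)[150:200,col]);obs.append((col,150.5+s.argmax()))
for row in range(225,275,10):
    obs+= [(190+1+np.abs(np.diff(g[row,190:222])).argmax()-.5,row),(415+1+np.abs(np.diff(g[row,415:450])).argmax()-.5,row)]
obs=np.array(obs);print(np.round(obs.T))
def circ(v):
    t=np.linspace(0,2*np.pi,361);r=R.from_rotvec([v[3],v[4],0]).as_matrix()
    P=np.array([53*np.cos(t),53*np.sin(t),0*t]).T@r.T+p+v[:3]
    q=(P@c[1].T+c[2])@c[0].T;return q[:,:2]/q[:,2:]
def res(v): return [np.sqrt(((circ(v)-o)**2).sum(1).min()) for o in obs]
for tl in(0,1):
    fn=(lambda v:np.r_[res(v),20*v[3:]]) if tl else (lambda v:res(np.r_[v,0,0]))
    r=least_squares(fn,[0,0,-16]+[0,0]*tl,loss="soft_l1",diff_step=1e-3);print(np.round(r.x,3),r.cost)
q=res(np.r_[r.x]);print(np.round(q,1))
E
```

```text
[[255. 265. 275. 285. 295. 305. 315. 325. 335. 345. 355. 365. 375. 385.
  214. 422. 190. 426. 192. 428. 194. 416. 216. 420.]
 [164. 176. 172. 170. 168. 166. 166. 166. 166. 168. 170. 174. 180. 184.
  225. 225. 235. 235. 245. 245. 255. 255. 265. 265.]]
[0.166 0.874 3.422] 90.59586996297614
[  1.748   0.699 -12.792   0.026  -0.282] 100.87424742958842
[15.1  1.2  1.   1.1  0.5  0.6  0.7  0.4  0.9  0.5  0.2  0.4  1.2  0.8
  0.7  4.8 21.   6.  19.5  8.8 18.3  2.5  0.5  4.5]
```

```bash
python3 - <<'E'
from h import *
from scipy.optimize import least_squares
st=observe();d=capture("wrist");c=cam(d,st)
p=np.array(st["tool_pos"])
obs=np.array([(265,176),(275,172),(285,170),(295,168),(305,166),(315,166),(325,166),(335,166),(345,168),(355,170),(365,174),(375,180),(385,184),(206,252),(206,245),(208,232),(430,252),(430,245),(428,235)],float)
def circ(v,r0=53,dz=0):
    t=np.linspace(0,2*np.pi,721);r=R.from_rotvec([v[3],v[4],0]).as_matrix()
    P=np.array([r0*np.cos(t),r0*np.sin(t),dz+0*t]).T@r.T+p+v[:3]
    q=(P@c[1].T+c[2])@c[0].T;return q[:,:2]/q[:,2:]
res=lambda v:[np.sqrt(((circ(v)-o)**2).sum(1).min()) for o in obs]
for tl in(0,1):
    g=(lambda v:np.r_[res(v),20*v[3:]]) if tl else (lambda v:res(np.r_[v,0,0]))
    r=least_squares(g,[0,0,-16]+[0,0]*tl,loss="soft_l1",diff_step=1e-3)
    v=np.r_[r.x,[0]*(5-len(r.x))];fl=circ(v,46,-56);print(np.round(v,3),r.cost,"floor circle top/left/right",fl[:,1].min(),fl[:,0].min(),fl[:,0].max())
    ft=circ(v,53,-62);print("far lower edge row",ft[:,1].min())
E
```

```text
[-0.02  -0.178  3.338  0.     0.   ] 5.447317094342865 floor circle top/left/right 158.95017218566667 246.80302656778764 389.10171683745307
far lower edge row 145.94755524872167
[ 0.88   0.012  0.707 -0.011 -0.115] 5.247723472944939 floor circle top/left/right 147.86388009539493 247.48276938788973 390.1205755862812
far lower edge row 133.74733329005602
```

The jar hangs upright and centred, with its underside about 59 mm below the TCP. I'll return it to its cup.

Call:
play_rows --series '[[[0.003, 0.015, 0], 0], [[0.01, 0.04, 0], 0], [[0.018, 0.075, 0], 0], [[0.026, 0.115, 0], 0], [[0.034, 0.155, 0], 0], [[0.042, 0.195, 0], 0], [[0.05, 0.235, 0], 0], [[0.058, 0.275, 0], 0], [[0.066, 0.315, 0], 0], [[0.074, 0.355, 0], 0], [[0.082, 0.395, 0], 0], [[0.09, 0.435, 0], 0]]'

```text
clock: 13.95
tool_pos: [481.8, 66.0, 261.1]
tool_rot: [1.0, 0.002, -0.0, -0.0]
wrist_force: [0.5, 0.0, -8.7]
gripper_width: 66.3
finger_force: 63.8
```

Call:
play_rows --series '[[[0.008, 0.04, 0], 0], [[0.016, 0.08, 0], 0], [[0.024, 0.12, 0], 0], [[0.032, 0.16, 0], 0], [[0.04, 0.2, 0], 0], [[0.046, 0.24, 0], 0], [[0.052, 0.275, -0.02], 0], [[0.056, 0.3, -0.04], 0], [[0.058, 0.315, -0.06], 0], [[0.058, 0.315, -0.08], 0], [[0.058, 0.315, -0.09], 0], [[0.058, 0.315, -0.09], 0]]'

```text
clock: 14.95
tool_pos: [526.1, 314.5, 186.5]
tool_rot: [1.0, 0.002, -0.003, 0.002]
wrist_force: [-0.4, -0.8, -9.3]
gripper_width: 66.5
finger_force: 63.8
```

```bash
python3 - <<'E'
from h import *
st=observe();d=capture("wrist");c=cam(d,st)
print({k:np.round(st[k],3) for k in("tool_pos","tool_rot","wrist_force","gripper_width")})
e=capture("scene")
a=d["frame"][:,130:510];b=cv2.resize(e["frame"][150:320,180:380],(400,400),interpolation=cv2.INTER_CUBIC)
save("m8",np.hstack([a,b]))
for y in(0,):
  for n,(x,yy,z) in {"cup":(510,175.7,32),"cupA":(529,314,32)}.items():
    t=np.linspace(0,2*np.pi,73);q=np.array([proj(c,[x+62*np.cos(k),yy+62*np.sin(k),z]) for k in t]);print(n,q.min(0),q.max(0))
E
```

```text
{'tool_pos': array([526.149, 314.547, 186.525]), 'tool_rot': array([ 1.   ,  0.002, -0.003,  0.002]), 'wrist_force': array([-0.435, -0.801, -9.292]), 'gripper_width': np.float64(66.461)}
cup [393.85320617 140.25628728] [519.48531299 258.73056828]
cupA [253.68958964 118.73175528] [381.1388154  242.33436708]
```

View pics/m8.png

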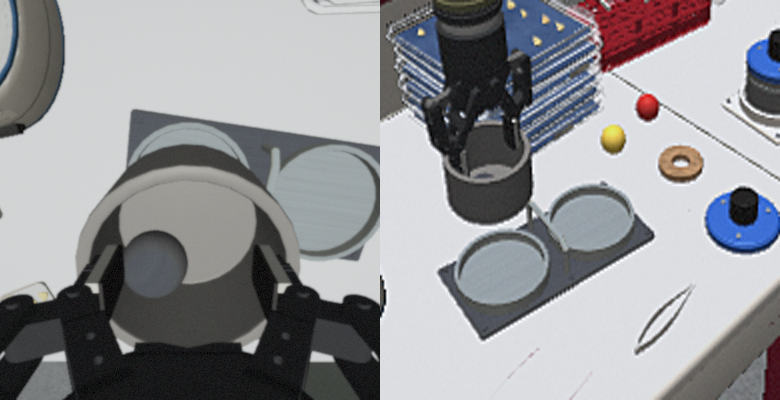

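The jar is upright over its cup with the ball inside at (155,265). The cup's visible edges, 258 to 378, put its centre at about (529, 313.5). Picture viewing ends here, so I'll lower by force.

Call:
play_rows --series '[[[0.003, -0.001, -0.02], 0], [[0.003, -0.001, -0.04], 0], [[0.003, -0.001, -0.06], 0], [[0.003, -0.001, -0.08], 0], [[0.003, -0.001, -0.095], 0], [[0.003, -0.001, -0.105], 0], [[0.003, -0.001, -0.108], 0], [[0.003, -0.001, -0.108], 0], [[0.003, -0.001, -0.108], 0]]'

```text
clock: 15.8
tool_pos: [532.1, 314.1, 103.4]
tool_rot: [1.0, 0.001, 0.001, -0.0]
wrist_force: [-0.5, -0.1, -9.1]
gripper_width: 66.6
finger_force: 63.9
```

Call:
play_rows --series '[[[0, 0, -0.003], 0], [[0, 0, -0.006], 0], [[0, 0, -0.009], 0], [[0, 0, -0.012], 0], [[0, 0, -0.015], 0], [[0, 0, -0.015], 0], [[0, 0, -0.015], 0]]'

```text
clock: 16.38
tool_pos: [531.3, 313.7, 90.3]
tool_rot: [1.0, 0.001, -0.0, 0.0]
wrist_force: [0.2, 0.0, -9.7]
gripper_width: 66.4
finger_force: 63.9
```

Call:
play_rows --series '[[[-0.003, 0, 0], 0], [[-0.003, 0, 0], 0], [[-0.003, 0, -0.002], 0], [[-0.003, 0, -0.004], 0], [[-0.003, 0, -0.006], 0], [[-0.003, 0, -0.006], 0], [[-0.003, 0, -0.006], 0]]'

```text
clock: 16.97
tool_pos: [528.9, 313.7, 85.5]
tool_rot: [1.0, 0.001, -0.0, 0.0]
wrist_force: [0.1, 0.3, -8.9]
gripper_width: 66.2
finger_force: 63.9
```

Call:
play_rows --series '[[[0, 0, -0.002], 0], [[0, 0, -0.004], 0], [[0, 0, -0.006], 0], [[0, 0, -0.006], 0], [[0, 0, -0.006], 0]]'

```text
clock: 17.38
tool_pos: [527.8, 313.9, 82.1]
tool_rot: [1.0, 0.001, -0.001, 0.0]
wrist_force: [-5.6, -1.7, 4.4]
gripper_width: 66.3
finger_force: 67.4
```

Call:
play_rows --series '[[[0, 0, -0.001], 0], [[0, 0, -0.002], 0], [[0, 0, -0.003], 0], [[0, 0, -0.003], 0], [[0, 0, -0.003], 0]]'

```text
clock: 17.8
tool_pos: [527.1, 314.0, 81.3]
tool_rot: [1.0, 0.001, -0.001, -0.0]
wrist_force: [-11.0, -3.5, 18.6]
gripper_width: 66.5
finger_force: 71.0
```

There's contact on the bevel, pushing -x, so I'll comply.

Call:
play_rows --series '[[[0, 0, 0.003], 0], [[-0.003, -0.001, 0.003], 0], [[-0.003, -0.001, 0], 0], [[-0.003, -0.001, -0.002], 0], [[-0.003, -0.001, -0.002], 0], [[-0.003, -0.001, -0.002], 0]]'

```text
clock: 18.3
tool_pos: [527.1, 313.9, 81.0]
tool_rot: [1.0, 0.001, 0.001, -0.001]
wrist_force: [-9.1, -3.0, 29.5]
gripper_width: 66.8
finger_force: 76.0
```

Call:
play_rows --series '[[[0, 0, 0.004], 0], [[0, 0, 0.007], 0], [[-0.003, -0.001, 0.007], 0], [[-0.003, -0.001, 0.007], 0], [[-0.003, -0.001, 0.007], 0]]'

```text
clock: 18.72
tool_pos: [523.2, 311.7, 81.2]
tool_rot: [1.0, 0.001, -0.001, 0.001]
wrist_force: [0.7, 0.8, -8.7]
gripper_width: 66.7
finger_force: 73.8
```

Call:
play_rows --series '[[[0, 0, -0.002], 0], [[0, 0, -0.004], 0], [[0, 0, -0.004], 0], [[0, 0, -0.004], 0]]'

```text
clock: 19.05
tool_pos: [524.3, 311.9, 79.1]
tool_rot: [1.0, 0.001, -0.0, 0.0]
wrist_force: [0.5, -1.0, -7.7]
gripper_width: 66.6
finger_force: 73.8
```

Past the bevel with no side force. I'll continue down.

Call:
play_rows --series '[[[0, 0, -0.002], 0], [[0, 0, -0.003], 0], [[0, 0, -0.003], 0], [[0, 0, -0.003], 0]]'

```text
clock: 19.38
tool_pos: [525.9, 312.0, 77.9]
tool_rot: [1.0, 0.001, 0.002, -0.0]
wrist_force: [4.3, -1.5, -0.1]
gripper_width: 67.1
finger_force: 74.4
```

Call:
play_rows --series '[[[0, 0, -0.001], 0], [[0, 0, -0.003], 0], [[0, 0, -0.003], 0], [[0, 0, -0.003], 0]]'

```text
clock: 19.72
tool_pos: [526.7, 312.1, 77.2]
tool_rot: [1.0, 0.001, 0.002, -0.0]
wrist_force: [3.0, -3.4, 13.6]
gripper_width: 66.9
finger_force: 75.2
```

Call:
play_rows --series '[[[0, 0, 0.002], 0], [[0, 0, 0.002], 0], [[0, 0, 0.002], 0]]'

```text
clock: 19.97
tool_pos: [526.2, 312.0, 77.5]
tool_rot: [1.0, 0.0, 0.002, -0.0]
wrist_force: [4.5, -2.3, 7.4]
gripper_width: 66.6
finger_force: 74.9
```

Call:
play_rows --series '[[[0, 0, 0], 0], [[0, 0, 0], 0], [[0, 0, 0], 0], [[0, 0, 0], 0], [[0, 0, 0], 0]]' --jaw 0.66

```text
clock: 20.38
tool_pos: [522.6, 312.9, 75.6]
tool_rot: [1.0, 0.001, -0.001, -0.0]
wrist_force: [-0.7, 0.4, -0.1]
gripper_width: 56.4
finger_force: 0.0
```

Released, and the force is zero. I'll rise straight up with the jaw unchanged and verify.

Call:
play_rows --series '[[[0.004, 0, 0.01], 0], [[0.004, 0, 0.03], 0], [[0.004, 0, 0.06], 0], [[0.004, 0, 0.1], 0], [[-0.02, -0.02, 0.14], 0], [[-0.06, -0.05, 0.16], 0], [[-0.1, -0.07, 0.16], 0], [[-0.1, -0.07, 0.16], 0], [[-0.1, -0.07, 0.16], 0]]'

```text
clock: 21.13
tool_pos: [441.5, 254.8, 204.7]
tool_rot: [1.0, 0.001, -0.001, 0.001]
wrist_force: [1.7, 0.4, -0.3]
gripper_width: 56.6
finger_force: 0.0
```

```bash
cat > chk.py <<'E'
from h import *
from scipy.optimize import least_squares
st=observe();d=capture("wrist");c=cam(d,st);save("w9",d["frame"]);g=cv2.GaussianBlur(cv2.cvtColor(d["frame"],cv2.COLOR_RGB2GRAY),(3,3),0).astype(float)
print({k:np.round(st[k],3) for k in("tool_pos","wrist_force","gripper_width")})
for t in("open_jar","carrier","ball"):
    for r in find_in(t,d)[:3]: b=r["bbox"];print(t,round(r["p"],2),np.round(b).tolist(),np.round(onz(c,(b[0]+b[2])/2,(b[1]+b[3])/2,44 if t=="ball" else 80),1))
# contrast-fit the jar rim (bright annulus r 46..53 at height z)
t=np.linspace(0,2*np.pi,180)
def samp(x,y,z,r):
    q=(np.array([x+r*np.cos(t),y+r*np.sin(t),z+0*t]).T@c[1].T+c[2])@c[0].T;q=q[:,:2]/q[:,2:]
    return cv2.remap(g.astype(np.float32),q[:,0].astype(np.float32)[None],q[:,1].astype(np.float32)[None],1)[0]
def best(z,x0,y0,rin,rmid,rout,w=12):
    return max((np.mean(samp(x,y,z,rmid)-.5*samp(x,y,z,rin)-.5*samp(x,y,z,rout)),x,y) for x in np.arange(x0-w,x0+w+1,1) for y in np.arange(y0-w,y0+w+1,1))
for z in(74,77,80,83,86,92): print(z,np.round(best(z,527,314,44,49.5,55),1))
print("empty cup",[np.round(best(z,510,175.7,54,59,64),1) for z in(32,)])
E
python3 chk.py
```

```text
{'tool_pos': array([441.531, 254.807, 204.72 ]), 'wrist_force': array([ 1.675,  0.393, -0.299]), 'gripper_width': np.float64(56.559)}
open_jar 0.8 [182.0, 16.0, 314.0, 160.0] [531.1 309.9  80. ]
carrier 0.9 [191.0, 16.0, 473.0, 185.0] [522. 243.  80.]
ball 0.86 [534.0, 0.0, 588.0, 26.0] [593.1  48.9  44. ]
ball 0.58 [221.0, 101.0, 266.0, 141.0] [504.6 323.6  44. ]
74 [ 40.2 528.  313. ]
77 [ 40. 528. 311.]
80 [ 37.4 528.  311. ]
83 [ 31. 528. 310.]
86 [ 22.4 526.  307. ]
92 [ 25.6 525.  305. ]
empty cup [array([ 32. , 507. , 174.7])]
```

The jar is seated at (528, 312) with its rim at about 80 mm, and the ball is inside against the wall. Now the near closed jar.

Call:
play_rows --series '[[[0.003, -0.04, 0.01], 0], [[0.007, -0.09, 0.01], 0], [[0.012, -0.14, 0.01], 0], [[0.017, -0.19, 0.01], 0], [[0.022, -0.24, 0.01], 0], [[0.027, -0.29, 0.01], 0], [[0.032, -0.34, 0.01], 0], [[0.037, -0.39, 0.01], 0], [[0.042, -0.44, 0.01], 0], [[0.047, -0.49, 0], 0], [[0.052, -0.54, 0], 0], [[0.0575, -0.58, 0], 0]]' --jaw 1

```text
clock: 22.33
tool_pos: [490.6, -212.0, 203.6]
tool_rot: [1.0, -0.001, -0.0, 0.001]
wrist_force: [1.1, 0.6, -0.1]
gripper_width: 85.4
finger_force: 0.0
```

Call:
play_rows --series '[[[0, -0.014, 0], 0], [[0, -0.014, 0], 0], [[0, -0.014, 0], 0], [[0, -0.014, 0], 0]]'

```text
clock: 22.67
tool_pos: [490.7, -216.8, 203.9]
tool_rot: [1.0, 0.002, -0.0, -0.001]
wrist_force: [0.5, 0.4, 0.6]
gripper_width: 85.5
finger_force: 0.0
```

Call:
play_rows --series '[[[-0.004, -0.005, -0.02], 0], [[-0.004, -0.005, -0.05], 0], [[-0.004, -0.005, -0.08], 0], [[-0.004, -0.005, -0.1], 0], [[-0.004, -0.005, -0.108], 0], [[-0.004, -0.005, -0.108], 0], [[-0.004, -0.005, -0.108], 0]]'

```text
clock: 23.25
tool_pos: [487.6, -221.8, 118.1]
tool_rot: [1.0, 0.002, 0.0, -0.0]
wrist_force: [-0.2, 0.2, -0.0]
gripper_width: 85.4
finger_force: 0.0
```

Call:
play_rows --series '[[[0, 0, 0], 0], [[0, 0, 0], 0], [[0, 0, 0], 0], [[0, 0, 0], 0], [[0, 0, 0], 0], [[0, 0, 0], 0], [[0, 0, 0], 0], [[0, 0, 0], 0], [[0, 0, 0], 0], [[0, 0, 0], 0]]' --jaw 0 --grip_force 90

```text
clock: 24.08
tool_pos: [487.6, -221.6, 118.9]
tool_rot: [1.0, 0.001, 0.001, -0.001]
wrist_force: [-1.8, 3.7, 7.2]
gripper_width: 37.7
finger_force: 89.1
```

Call:
play_rows --series '[[[0, 0, 0.005], 0], [[0, 0, 0.012], 0], [[0, 0, 0.022], 0], [[0, 0, 0.034], 0], [[0, 0, 0.045], 0], [[0, 0, 0.05], 0], [[0, 0, 0.05], 0], [[0, 0, 0.05], 0], [[0, 0, 0.05], 0], [[0, 0, 0.05], 0], [[0, 0, 0.05], 0], [[0, 0, 0.05], 0]]'

```text
clock: 25.08
tool_pos: [486.8, -222.9, 157.4]
tool_rot: [1.0, 0.001, -0.0, -0.0]
wrist_force: [0.6, -0.7, -8.3]
gripper_width: 37.8
finger_force: 91.3
```

```bash
cat > w.py <<'E'
from h import *
a=[];P=[]
for i in range(3):
    st=observe();a.append(st["wrist_force"]);P.append(st["tool_pos"]);capture("side")
print(np.round(a,2).tolist(),np.round(P,1).tolist(),"kg",-np.mean(a,0)[2]/9.81,st["gripper_width"],np.round(st["wrist_torque"],2))
E
python3 w.py
```

```text
[[0.56, -0.69, -8.34], [0.0, -0.07, -9.07], [-0.34, 0.07, -8.16]] [[486.8, -222.9, 157.4], [486.9, -222.9, 157.5], [486.9, -222.9, 157.5]] kg 0.8688782598997415 37.73989465317162 [ 0.03 -0.04  0.  ]
```

The near jar weighs 0.87 kg, so it is the heavy one. I'll set it back and check the other.

Call:
play_rows --series '[[[0, 0.001, -0.01], 0], [[0, 0.001, -0.02], 0], [[0, 0.001, -0.03], 0], [[0, 0.001, -0.038], 0], [[0, 0.001, -0.043], 0], [[0, 0.001, -0.046], 0], [[0, 0.001, -0.048], 0], [[0, 0.001, -0.048], 0], [[0, 0.001, -0.048], 0]]'

```text
clock: 25.98
tool_pos: [487.2, -222.3, 119.5]
tool_rot: [1.0, 0.001, 0.0, 0.0]
wrist_force: [0.1, -0.3, -8.8]
gripper_width: 37.6
finger_force: 91.3
```

Call:
play_rows --series '[[[0, 0, -0.001], 0], [[0, 0, -0.002], 0], [[0, 0, -0.002], 0], [[0, 0, -0.002], 0]]'

```text
clock: 26.32
tool_pos: [487.5, -222.2, 118.8]
tool_rot: [1.0, 0.001, 0.001, 0.0]
wrist_force: [-1.4, 2.3, 5.9]
gripper_width: 37.7
finger_force: 92.7
```

Call:
play_rows --series '[[[0, 0, 0], 0], [[0, 0, 0], 0], [[0, 0, 0], 0], [[0, 0, 0], 0], [[0, 0, 0], 0], [[0, 0, 0.02], 0], [[0, 0, 0.05], 0], [[0, 0, 0.07], 0], [[-0.003, -0.03, 0.07], 0], [[-0.007, -0.08, 0.07], 0], [[-0.012, -0.13, 0.07], 0], [[-0.015, -0.168, 0.07], 0]]' --jaw 1

```text
clock: 27.32
tool_pos: [474.0, -360.5, 174.1]
tool_rot: [1.0, -0.0, 0.0, 0.001]
wrist_force: [0.9, -1.0, 0.2]
gripper_width: 85.5
finger_force: 0.0
```

Call:
play_rows --series '[[[0, -0.004, 0], 0], [[0, -0.004, 0], 0], [[0, -0.004, 0], 0]]'

```text
clock: 27.57
tool_pos: [475.0, -359.0, 173.5]
tool_rot: [1.0, 0.001, -0.0, -0.001]
wrist_force: [-0.6, 1.0, -0.4]
gripper_width: 85.2
finger_force: 0.0
```

```bash
python3 w.py
```

```text
[[-0.64, 0.97, -0.36], [-0.38, 0.05, 0.28], [1.23, 0.05, -0.61]] [[475.0, -359.0, 173.5], [475.4, -357.9, 173.5], [475.6, -357.6, 173.6]] kg 0.023463782413164925 85.4134631897926 [-0.04  0.   -0.04]
```

Call:
play_rows --series '[[[0, -0.003, -0.02], 0], [[0, -0.003, -0.045], 0], [[0, -0.003, -0.06], 0], [[0, -0.003, -0.0695], 0], [[0, -0.003, -0.0695], 0], [[0, -0.003, -0.0695], 0]]'

```text
clock: 28.22
tool_pos: [475.2, -361.7, 118.1]
tool_rot: [1.0, 0.001, -0.0, -0.0]
wrist_force: [-0.1, 0.4, 0.1]
gripper_width: 85.1
finger_force: 0.0
```

Call:
play_rows --series '[[[0, 0, 0], 0], [[0, 0, 0], 0], [[0, 0, 0], 0], [[0, 0, 0], 0], [[0, 0, 0], 0], [[0, 0, 0], 0], [[0, 0, 0], 0], [[0, 0, 0], 0], [[0, 0, 0], 0], [[0, 0, 0], 0]]' --jaw 0

```text
clock: 29.05
tool_pos: [475.5, -361.7, 119.2]
tool_rot: [1.0, 0.001, 0.0, -0.0]
wrist_force: [-1.0, 2.0, 6.5]
gripper_width: 38.0
finger_force: 89.5
```

Call:
play_rows --series '[[[0, 0, 0.005], 0], [[0, 0, 0.012], 0], [[0, 0, 0.022], 0], [[0, 0, 0.034], 0], [[0, 0, 0.045], 0], [[0, 0, 0.05], 0], [[0, 0, 0.05], 0], [[0, 0, 0.05], 0], [[0, 0, 0.05], 0], [[0, 0, 0.05], 0], [[0, 0, 0.05], 0]]'

```text
clock: 29.97
tool_pos: [474.7, -362.0, 157.7]
tool_rot: [1.0, 0.001, -0.0, -0.0]
wrist_force: [-0.1, 0.5, -3.9]
gripper_width: 37.4
finger_force: 90.4
```

```bash
python3 w.py
```

```text
[[-0.07, 0.48, -3.9], [0.27, -0.73, -3.79], [-0.12, 0.02, -3.25]] [[474.7, -362.0, 157.7], [474.8, -362.0, 157.7], [474.8, -362.0, 157.8]] kg 0.371902492386876 37.383779861745985 [ 0.03 -0.03  0.05]
```

The far jar weighs 0.37 kg, so it is the empty one. I'll set it back home.

Call:
play_rows --series '[[[0, 0, -0.01], 0], [[0, 0, -0.02], 0], [[0, 0, -0.03], 0], [[0, 0, -0.038], 0], [[0, 0, -0.043], 0], [[0, 0, -0.046], 0], [[0, 0, -0.048], 0], [[0, 0, -0.049], 0], [[0, 0, -0.05], 0], [[0, 0, -0.05], 0], [[0, 0, -0.05], 0]]'

```text
clock: 31.03
tool_pos: [475.2, -361.9, 119.2]
tool_rot: [1.0, 0.001, 0.0, 0.0]
wrist_force: [-1.6, 2.5, 5.9]
gripper_width: 37.7
finger_force: 91.2
```

Call:
play_rows --series '[[[0, 0, 0], 0], [[0, 0, 0], 0], [[0, 0, 0], 0], [[0, 0, 0], 0], [[0, 0, 0], 0], [[0, 0, 0.02], 0], [[0, 0, 0.05], 0], [[0, 0, 0.07], 0], [[0.003, 0.03, 0.07], 0], [[0.007, 0.08, 0.07], 0], [[0.012, 0.13, 0.07], 0], [[0.015, 0.17, 0.07], 0]]' --jaw 1

```text
clock: 32.03
tool_pos: [487.5, -223.3, 174.3]
tool_rot: [1.0, 0.001, 0.0, -0.001]
wrist_force: [0.2, 1.1, -0.4]
gripper_width: 85.4
finger_force: 0.0
```

Call:
play_rows --series '[[[0, 0.004, 0], 0], [[0, 0.004, 0], 0], [[0, 0.004, 0], 0], [[0, 0.004, 0], 0]]'

```text
clock: 32.37
tool_pos: [486.8, -225.0, 174.2]
tool_rot: [1.0, -0.001, 0.0, 0.001]
wrist_force: [0.1, -0.2, 0.3]
gripper_width: 85.1
finger_force: 0.0
```

```bash
python3 w.py
```

```text
[[0.09, -0.2, 0.26], [0.43, -0.92, -0.79], [-0.53, 0.02, 0.2]] [[486.8, -225.0, 174.2], [486.7, -225.1, 174.2], [486.7, -225.0, 174.1]] kg 0.011290906363320669 85.40876993466466 [-0.01 -0.01  0.01]
```

Call:
play_rows --series '[[[0.001, 0.004, 0], 0], [[0.001, 0.004, -0.02], 0], [[0.001, 0.004, -0.045], 0], [[0.001, 0.004, -0.06], 0], [[0.001, 0.004, -0.07], 0], [[0.001, 0.004, -0.07], 0], [[0.001, 0.004, -0.07], 0]]'

```text
clock: 33.1
tool_pos: [487.8, -219.9, 118.1]
tool_rot: [1.0, 0.001, -0.0, -0.0]
wrist_force: [0.5, -0.6, -0.2]
gripper_width: 85.5
finger_force: 0.0
```

Call:
play_rows --series '[[[0, 0, 0], 0], [[0, 0, 0], 0], [[0, 0, 0], 0], [[0, 0, 0], 0], [[0, 0, 0], 0], [[0, 0, 0], 0], [[0, 0, 0], 0], [[0, 0, 0], 0], [[0, 0, 0], 0], [[0, 0, 0], 0]]' --jaw 0

```text
clock: 33.93
tool_pos: [488.2, -220.5, 119.2]
tool_rot: [1.0, 0.0, 0.001, 0.001]
wrist_force: [-0.6, -1.9, 7.4]
gripper_width: 37.3
finger_force: 89.3
```

Call:
play_rows --series '[[[0, 0, 0.005], 0], [[0, 0, 0.012], 0], [[0, 0, 0.022], 0], [[0, 0, 0.034], 0], [[0, 0, 0.05], 0], [[0, 0, 0.07], 0], [[0, 0, 0.09], 0], [[0, 0, 0.11], 0], [[0, 0, 0.125], 0], [[0, 0, 0.125], 0], [[0, 0, 0.125], 0]]'

```text
clock: 34.85
tool_pos: [487.8, -219.8, 218.8]
tool_rot: [1.0, 0.001, 0.001, 0.0]
wrist_force: [-0.3, -0.2, -8.3]
gripper_width: 37.2
finger_force: 91.3
```

```bash
python3 w.py
```

```text
[[-0.34, -0.23, -8.34], [-0.07, 0.3, -7.91], [0.02, -0.14, -7.7]] [[487.8, -219.8, 218.8], [487.2, -219.5, 217.9], [486.9, -219.4, 217.5]] kg 0.8135915268448491 37.37100139097026 [ 0.01 -0.01 -0.02]
```

Call:
play_rows --series '[[[0.002, 0.015, 0], 0], [[0.004, 0.05, 0], 0], [[0.006, 0.095, 0], 0], [[0.009, 0.14, 0], 0], [[0.011, 0.185, 0], 0], [[0.014, 0.23, 0], 0], [[0.016, 0.275, 0], 0], [[0.018, 0.32, 0], 0], [[0.02, 0.365, 0], 0], [[0.023, 0.41, -0.005], 0], [[0.025, 0.45, -0.01], 0], [[0.027, 0.475, -0.015], 0]]'

```text
clock: 36.0
tool_pos: [508.1, 167.0, 205.5]
tool_rot: [1.0, 0.004, -0.0, -0.002]
wrist_force: [-0.3, 0.3, -9.1]
gripper_width: 37.1
finger_force: 92.1
```

Call:
play_rows --series '[[[0, 0.01, -0.004], 0], [[0, 0.018, -0.007], 0], [[0, 0.018, -0.007], 0], [[0, 0.018, -0.007], 0], [[0, 0.018, -0.007], 0], [[0, 0.018, -0.007], 0]]'

```text
clock: 36.5
tool_pos: [509.6, 172.8, 200.7]
tool_rot: [1.0, -0.001, 0.0, 0.001]
wrist_force: [-0.5, 0.2, -7.3]
gripper_width: 37.2
finger_force: 92.1
```

```bash
python3 w.py; python3 - <<'E'
from h import *
st=observe();d=capture("wrist");c=cam(d,st)
for n in("scene","wrist"):
    e=d if n=="wrist" else capture(n);k=cam(e,st)
    for t in("open_jar","jar_1","ball","carrier"):
        for r in find_in(t,e)[:3]: print(n,t,round(r["p"],2),np.round(r["bbox"]).tolist())
k=cam(capture("scene"))
print("far jar home proj",proj(k,(475,-360,126)),"ball in jar",proj(k,(505,324,44)),"open jar mid",proj(k,(528,312,49)))
E
```

```text
[[-0.47, 0.15, -7.34], [0.6, -0.48, -8.16], [-0.59, -0.62, -8.12]] [[509.6, 172.8, 200.7], [509.7, 173.1, 200.8], [509.6, 173.4, 200.8]] kg 0.8025448134057106 37.20002427728166 [ 0.02 -0.03 -0.01]
scene open_jar 0.76 [219.0, 233.0, 263.0, 280.0]
scene jar_1 0.88 [391.0, 147.0, 425.0, 183.0]
scene jar_1 0.56 [263.0, 183.0, 302.0, 232.0]
scene carrier 0.67 [211.0, 233.0, 319.0, 295.0]
wrist open_jar 0.6 [92.0, 113.0, 236.0, 235.0]
wrist jar_1 0.8 [224.0, 143.0, 417.0, 332.0]
wrist ball 0.97 [532.0, 41.0, 589.0, 85.0]
wrist ball 0.95 [145.0, 173.0, 189.0, 211.0]
wrist ball 0.81 [440.0, 55.0, 486.0, 100.0]
wrist carrier 0.85 [120.0, 93.0, 387.0, 224.0]
far jar home proj [407.71011443 150.39291552] ball in jar [241.47530999 263.7010888 ] open jar mid [239.66806042 255.78675876]
```

Call:
play_rows --series '[[[-0.001, 0.002, 0], 0], [[-0.001, 0.002, 0], 0], [[-0.001, 0.002, 0], 0], [[-0.001, 0.002, 0], 0], [[-0.001, 0.002, 0], 0], [[-0.001, 0.002, 0], 0], [[-0.001, 0.002, 0], 0], [[-0.001, 0.002, 0], 0]]'

```text
clock: 37.87
tool_pos: [508.6, 176.2, 200.6]
tool_rot: [1.0, 0.001, 0.0, 0.0]
wrist_force: [0.4, -0.2, -8.7]
gripper_width: 37.8
finger_force: 92.1
```

```bash
python3 w.py; python3 -c "
from plant import *
print(close_job())"
```

```text
[[0.4, -0.21, -8.67], [0.56, -0.1, -8.54], [-0.58, 0.1, -8.32]] [[508.6, 176.2, 200.6], [508.6, 176.2, 200.6], [508.6, 176.2, 200.6]] kg 0.8672840140512619 37.225163634592285 [ 0.04 -0.03 -0.05]
the job is handed in; nothing more can be done
None
```

The job is handed in at 38 s: the ball is in the open jar, the lighter jar (0.37 kg) is home in the rack, and the heavier one (0.87 kg) is held still and upright about 10 cm above the empty place; one slip on the way was that opening the fingers inside the open jar lifted it with its ball, so I carried it back to its cup and checked by camera that it was seated with the ball inside.

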